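Nudge a drilled plate onto the locating pins of a welding fixture

ROBOT

A 6-joint arm with a two-finger parallel gripper is mounted at the origin on a cart in front of the work surface, level with it; the furniture and walls round the work are solid. World frame = base frame: x ahead of the robot, y to its left, z up, the work surface at z = 0. Lengths are in m, angles in rad, forces in N, time in s.
With the tool pointing down it reaches from about 0.4 to 0.925 m from the base axis. Payload 3.4 kg.
Tool frame: the origin (TCP) lies at the very end of the fingers, on their centre line; the grasp point (between the pads) lies 19 mm behind it; z points along the fingers, y is the direction in which the jaws open and shut (so a half turn about z gives the same grasp; the last joint's range is limited). The gripper opens to 85 mm and grips with 20 to 120 N. Pads are 22 mm wide; open, the fingers measure 114 mm over their backs; the gripper's body (76 mm by 85 mm) begins 54 mm behind the grasp point. The pads swing forward as they close: fully open they stand 13 mm farther back than shut.
Start: joints at [1.03, 0.307, 1.506, -0, 1.328, -0.073], TCP at [0.259, 0.513, 0.231] pointing down, gripper open.
Joint ranges: [-3.12, 3.12], [-1.05, 2.28], [0.14, 2.33], [-1.42, 4.57], [0.1, 2.73], [-2.68, 2.68]. Speed limits (rad/s): [2.57, 2.57, 3.14, 3.14, 3.14, 3.14].

INTERFACE

Orientations are given as [roll, pitch, yaw] about the fixed x, y, z axes, in that order (R = Rz(yaw) Ry(pitch) Rx(roll)).
In Python, from rig import read_state, read_camera, job_done gives the robot as it stands. The module is installed in compiled form; this text tells all that it offers.
- The arm moves only by the tool send_rows, never from a script. Its argument "motion" is text: rows parted by semicolons, each of 6 numbers parted by spaces: the shift along the tool's x, y, z in m, then the turn, a rotation vector about the tool's x, y, z in rad. In form: dx dy dz ax ay az; .... A call has 1 to 5 rows; each row shifts and turns the commanded pose from where the row before left it, along the tool's axes as they then stand; what a row does not reach is not made up. A row lasts 1/12 s, in which the tool goes at most 41.7 mm and 7.16 degrees, less where a joint would pass 70% of its speed; a pose out of reach is approached as far as the arm can. A call is refused whole if a number of a shift passes 0.0417 or a number of a turn 0.125, either way. A call with a gripper value outside its range is refused whole. "jaw" is the opening, from 0 (shut) to 1 (fully open), set as the call begins (left out, the last holds). The fingers move at their own pace and stop on an object; the grip force is fixed at half the most. Time passes only in rows, so rows that do not move let the fingers close. It gives the time, the measured TCP pose, the force and the opening at its end, in the units of the state.
- read_state(): the state, without advancing time (a new reading comes with each control period).
- read_camera(name): name is "scene" or "top"; returns a dict with "image" (480x640x3 uint8, blue, green, red), "z_map" (480x640 float32, m along the optical axis (not along the pixel's ray), 0 where there is no reading), "intrinsics" (3x3 intrinsics, pixels), "distortion" ([k1, k2, p1, p2, k3] as OpenCV has them; the pictures are not rectified), "R" (3x3) and "t" (3): a world point X has camera coordinates R X + t. Camera axes: x right, y down, z forward; pixel columns grow to the right and rows downward; lengths in m; the calibration is good to about 2 mm. A picture is of the moment at which its call begins.
- job_done(): hands the job in, once; it reports no verdict.
The state is a dict: "time": time; "joints": joint angles; "joint_velocities": joint speeds; "joint_torque": joint torques, N m; "ee_pos": TCP position; "tool_rot": TCP orientation; "force": force on the tool from outside, world axes, zero at the start; "wrist_torque": the same for the moment, N m; "gripper_width": opening from 0.0 (shut) to 1.0 (fully open).
Only numpy, scipy, OpenCV 4.12 (cv2) and the standard library are available. Lean on these libraries where they do the work, as an engineer would, in place of code of your own. Each camera call takes 0.05 s, during which the arm holds its last target.

TASK

The drilled aluminium plate is riding on top of the posts of the blue welding fixture, a little too far to the robot's right and not quite square. Without gripping or lifting it, nudge it with the fingertips (the dark fence along the back helps to square and guide it) and slide it to the left until its holes drop over the two brass locating pins and it lies flat and fully down on the fixture's base. Leave the nut and bolt beside the fixture and the two angle offcuts where they are.

Things in the scene. Friction and masses are not known exactly. Their poses are not given: they have to be found in the camera images.
- fixture: Welding fixture fixed to the bench, turned up to 0.3 rad. Blue base 190 x 260 mm (x by y), top face 12 mm over the bench. Origin at bench height, midway between the brass pins: the seated plate is centred on it, axes parallel. +x points to the fence (away from the robot), +y to the robot's left. Four posts, 12 mm thick, tops 24 mm over the bench: 2 brass pins, 2 dark clamp studs at (40, 50), (-40, -50) mm.
- fence (a point): Middle of the fence's inner (front) face at its top, 36 mm over the bench; fixture axes, 66 mm towards +x from the fixture's origin. The fence is a fixed dark steel bar along y, 250 mm long, 16 mm thick. The seated plate's rear edge is 1 mm clear of it. The fixture's front and both ends are open (no end stop).
- plate: Loose grey aluminium plate, 130 (x) x 200 (y) x 8 mm, about 0.55 kg, too wide to grip. Origin: centre of its underside; axes as the fixture's when seated. It starts level on the post tops (underside 24, top 32 mm over the bench), 22 to 36 mm from its place towards the fixture's -y, centre 3 to 9 mm too far to -x, turned up to 0.06 rad. It slides at a push of a few N.
- pin_a (a point): Foot of the brass locating pin at (40, -50) mm of the fixture, on the base's top face (12 mm over the bench); fixture axes. The pin has a tapered nose.
- pin_b (a point): Foot of the other brass locating pin, at (-40, 50) mm of the fixture, on the base's top face; fixture axes.
- hole_a (a point): Centre of the plate's 16 mm hole for pin_a, at its underside, at (40, -50) mm of the plate; plate axes. 2 mm play all round the pin. Two 18 mm clearance holes for the studs are at (40, 50) and (-40, -50) mm. When all holes are over their posts (within about 2 mm) the plate falls 12 mm onto the base: underside 12, top 20 mm over the bench.
- hole_b (a point): Centre of the plate's 16 mm hole for pin_b, at its underside, at (-40, 50) mm of the plate; plate axes.
- nut_m16_2: Bystander: loose steel hexagon nut, 27 mm across, 13 mm high, on the bench left of the fixture; origin under its centre.
- bolt_m16_2: Bystander: loose steel bolt, 59 mm long, 24 mm high, lying on the bench left of the fixture; origin under its centre.
- angle_a: Bystander: L-shaped steel angle offcut, 42 x 55 x 42 mm, at the left; origin under its centre.
- angle_b: Bystander: L-shaped rusty steel angle offcut, 36 x 70 x 36 mm, behind the fixture to the right; origin under its centre.

How it is judged:
By the outcome, as a careful person would: the job done as asked, in the order asked, and still so for the second after the job is handed in, with the robot touching nothing.
It also fails if it takes over 48 s, if anything falls off the work surface, if the arm or the gripper's body presses on something with over 40 N, if the wrist force passes 120 N, or if a joint passes its speed limit or range.

## Working session

There is one attempt and no reset: what is moved stays moved. The work goes in short steps, Python scripts to look and compute and a tool call to move; the robot and the scene stay as the last step left them, time stands still between calls to the robot, and variables do not carry over. Pictures are saved under pics/ and viewed, and the job is handed in when it is done.

Besides the shell and the picture viewer there is one more tool, called in YAML: its name, and indented under it one key for each argument. send_rows: Moves the arm, as the interface text tells. Its arguments: {"type":"object","properties":{"motion":{"type":"string"},"jaw":{"type":"number"}},"required":["motion"]}

```bash
mkdir -p pics; python3 - <<'E'
from rig import *
import cv2
s=read_state();print(s)
for n in("scene","top"):
    c=read_camera(n);cv2.imwrite(f"pics/{n}0.png",c["image"]);print(n,c["intrinsics"],c["distortion"],c["R"],c["t"])
E
```

```text
{'time': 0.0, 'joints': array([ 1.03052411e+00,  3.07561799e-01,  1.50766803e+00,  1.47939002e-05,
        1.32839957e+00, -7.34471081e-02]), 'joint_velocities': array([ 7.04900163e-04, -1.15524409e-03,  4.09912282e-04,  3.84251540e-05,
        1.16951257e-03, -8.65870251e-04]), 'joint_torque': array([ 2.95247846e-03, -4.57556283e+01, -2.51921332e+01,  2.70677547e-04,
        1.31843871e-02, -5.27966893e-05]), 'ee_pos': array([0.2584121 , 0.51288321, 0.23038948]), 'tool_rot': array([-3.13956245e+00, -1.63774253e-04,  2.67476382e+00]), 'force': array([ 1.01186135, -0.46749949, -0.25397573]), 'wrist_torque': array([-0.02588471,  0.00850722, -0.01745162]), 'gripper_width': 1.0029789707182422}
scene [[492.0797979    0.         329.93700614]
 [  0.         492.0797979  235.90580768]
 [  0.           0.           1.        ]] [-0.04881341  0.          0.          0.          0.        ] [[ 0.55464926 -0.83179533  0.02192532]
 [-0.39439144 -0.28600348 -0.87330258]
 [ 0.73267973  0.47572947 -0.48668458]] [-0.13986751  0.37034638  0.46196107]
top [[483.28167937   0.         318.28037487]
 [  0.         483.28167937 233.69718944]
 [  0.           0.           1.        ]] [-0.06289094  0.          0.          0.          0.        ] [[ 0.01351487 -0.99976168 -0.01714441]
 [-0.99368562 -0.01151883 -0.1116074 ]
 [ 0.11138331  0.01854451 -0.99360448]] [0.27316191 0.61699039 0.96921233]
```

View pics/scene0.png

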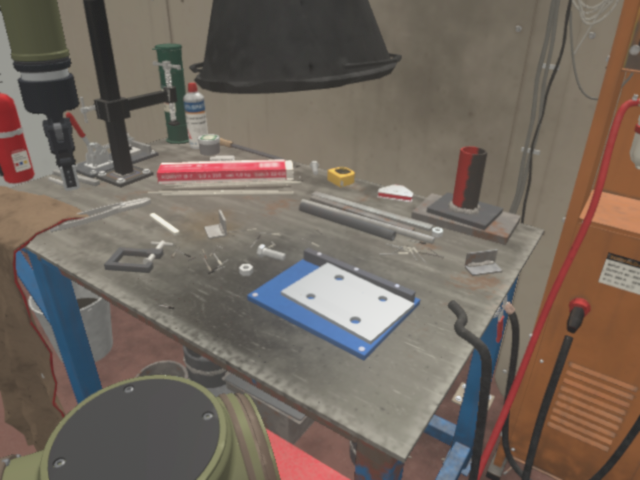

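View pics/top0.png

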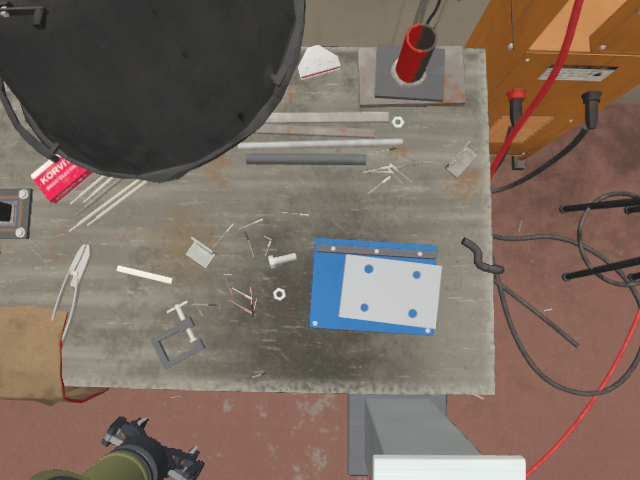

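The top view shows the plate (about 340-441, 253-330) on the blue base, with the fence behind it along row 250. The nut is at (279,295) and the bolt at (283,260), both left of the fixture. Next I'll measure.

```bash
cat > h.py <<'E'
from rig import *
import cv2, numpy as np
def rays(c,px):
    u=cv2.undistortPoints(np.array(px,float).reshape(-1,1,2),c["intrinsics"],c["distortion"]).reshape(-1,2)
    return np.c_[u,np.ones(len(u))]@c["R"], -c["R"].T@c["t"]
def onplane(c,px,z):
    d,o=rays(c,px); return o+d*((z-o[2])/d[:,2])[:,None]
def proj(c,X):
    return cv2.projectPoints(np.array(X,float).reshape(-1,1,3),cv2.Rodrigues(c["R"])[0],c["t"],c["intrinsics"],c["distortion"])[0].reshape(-1,2)
E
python3 - <<'E'
from h import *
c=read_camera("top");im=c["image"]
cv2.imwrite("pics/topc.png",cv2.resize(im[225:345,300:450],None,fx=5,fy=5,interpolation=cv2.INTER_CUBIC))
c2=read_camera("scene")
cv2.imwrite("pics/scc.png",cv2.resize(c2["image"][240:360,240:430],None,fx=4,fy=4,interpolation=cv2.INTER_CUBIC))
hsv=cv2.cvtColor(im,cv2.COLOR_BGR2HSV)
for p in[(360,300),(320,300),(368,268),(400,250),(300,320)]:print(p,im[p[1],p[0]],hsv[p[1],p[0]])
E
```

```text
(360, 300) [202 202 200] [ 90   3 202]
(320, 300) [187 131  67] [104 164 187]
(368, 268) [181 124  65] [105 163 181]
(400, 250) [121 118 119] [130   6 121]
(300, 320) [80 86 93] [14 36 93]
```

View pics/topc.png

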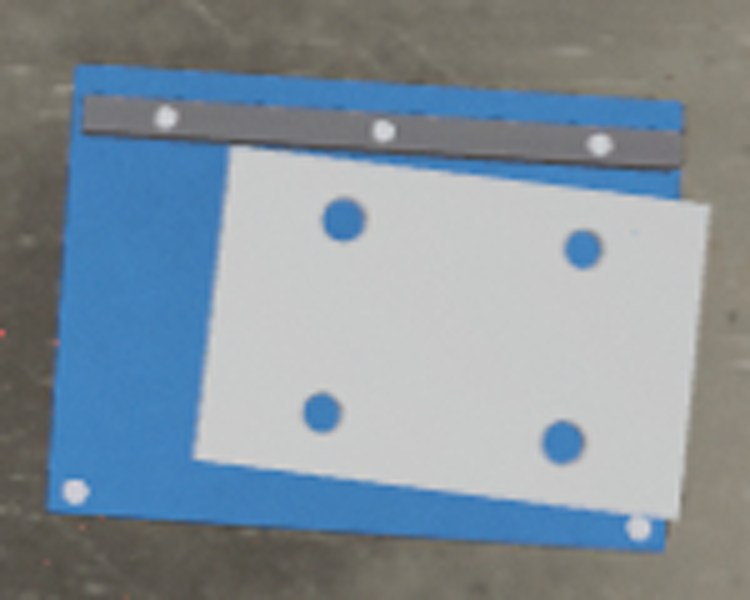

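View pics/scc.png

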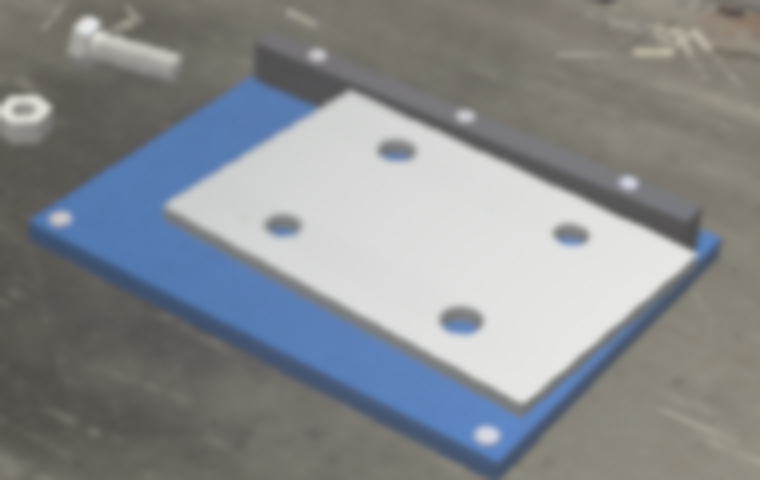

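Both crops are sharp. I'll fit the poses from plate corners and hole centres at z = 32 mm, base corners at z = 12 mm, and the fence.

```bash
cat >> h.py <<'E'
def rigid(P,X):
    P=np.array(P)[:,:2];X=np.array(X)[:,:2];a=P-P.mean(0);b=X-X.mean(0)
    th=np.arctan2((a[:,0]*b[:,1]-a[:,1]*b[:,0]).sum(),(a*b).sum())
    R=np.array([[np.cos(th),-np.sin(th)],[np.sin(th),np.cos(th)]]);t=X.mean(0)-R@P.mean(0)
    return th,t,np.linalg.norm(X-(P@R.T+t),axis=1)
def plate(z=0.032,roi=(225,345,295,455)):
    """plate pose from top camera, coloured threshold on a 4x upscaled crop"""
    c=read_camera("top");k=6
    r=roi;im=cv2.resize(c["image"][r[0]:r[1],r[2]:r[3]],None,fx=k,fy=k,interpolation=cv2.INTER_CUBIC)
    hsv=cv2.cvtColor(im,cv2.COLOR_BGR2HSV)
    m=((hsv[...,2]>155)&(hsv[...,1]<70)).astype(np.uint8)
    n,l,st,_=cv2.connectedComponentsWithStats(m);i=1+np.argmax(st[1:,4]);m=(l==i).astype(np.uint8)
    m=cv2.morphologyEx(m,cv2.MORPH_OPEN,np.ones((25,25),np.uint8))
    cs,h=cv2.findContours(m,cv2.RETR_CCOMP,cv2.CHAIN_APPROX_NONE)
    topx=lambda p:(np.array(p,float)+.5)/k-.5+[r[2],r[0]]
    out=max(cs,key=cv2.contourArea)
    holes=[]
    for q,hh in zip(cs,h[0]):
        if hh[3]>=0 and 30*k*k/4<cv2.contourArea(q): holes.append(topx(q.reshape(-1,2)).mean(0))
    W=onplane(c,topx(out.reshape(-1,2)),z)[:,:2]
    H=onplane(c,holes,z)[:,:2] if holes else np.zeros((0,2))
    box=cv2.minAreaRect((W*1000).astype(np.float32))
    # lsq fit of rectangle outline
    from scipy.optimize import least_squares
    def res(p):
        cc,ss=np.cos(p[2]),np.sin(p[2]);d=W-p[:2];u=d@[cc,ss];v=d@[-ss,cc]
        a=np.abs(u)-.065-p[3];b=np.abs(v)-.1-p[3]
        return np.maximum(a,b)*1000
    b=min(((a)for a in (box[2],box[2]-90)),key=lambda a:abs(a));
    s=least_squares(res,[box[0][0]/1e3,box[0][1]/1e3,np.radians(b),0],loss="soft_l1",x_scale=[.01,.01,.01,.001])
    return s.x,box,H,np.sqrt(np.mean(res(s.x)**2)),c
E
python3 - <<'E'
from h import *
np.set_printoptions(precision=4,suppress=True)
p,box,H,e,c=plate();print("plate",p,box,e)
cc,ss=np.cos(p[2]),np.sin(p[2]);print("holes in plate",(H-p[:2])@np.array([[cc,-ss],[ss,cc]]))
if len(H)==4: 
    o=np.array([[.04,.05],[.04,-.05],[-.04,.05],[-.04,-.05]])
    Hs=[H[np.argmin(np.linalg.norm((H-p[:2])@np.array([[cc,-ss],[ss,cc]])-q,axis=1))] for q in o];print("holefit",rigid(o,Hs))
# base corners at crop px /5
k=5
bc=[(77,65),(685,102),(665,552),(48,512)]
X=onplane(c,[((x+.5)/k-.5+300,(y+.5)/k-.5+225) for x,y in bc],.012)
print(X, [np.linalg.norm(X[i]-X[(i+1)%4]) for i in range(4)])
# fence front top edge
f=onplane(c,[((x+.5)/k-.5+300,(y+.5)/k-.5+225) for x,y in [(83,131),(681,166)]],.036);print("fence",f,np.arctan2(-(f[0]-f[1])[0],(f[0]-f[1])[1]))
f2=onplane(c,[((x+.5)/k-.5+300,(y+.5)/k-.5+225) for x,y in [(86,95),(684,130)]],.036);print("fence rear",f2)
E
```

```text
plate [ 0.497   0.1306 -0.1121  0.0002] ((496.6760559082031, 130.67520141601562), (201.84857177734375, 132.43472290039062), 83.58839416503906) 0.3309800885980968
holes in plate [[-0.0398 -0.0493]
 [-0.0399  0.0503]
 [ 0.0403 -0.0493]
 [ 0.0399  0.0506]]
holefit (np.float64(-0.10988400327069392), array([0.4972, 0.1312]), array([0.0001, 0.    , 0.0002, 0.0002]))
[[0.6078 0.2882 0.012 ]
 [0.595  0.0293 0.012 ]
 [0.4061 0.0396 0.012 ]
 [0.4195 0.2977 0.012 ]] [np.float64(0.25923858196362737), np.float64(0.189192737174541), np.float64(0.258442010318154), np.float64(0.18858239760955092)]
fence [[0.5778 0.2847 0.036 ]
 [0.5662 0.0368 0.036 ]] -0.0469236490429033
fence rear [[0.5929 0.2837 0.036 ]
 [0.5812 0.0353 0.036 ]]
```

```bash
cat >> h.py <<'E'
from scipy.spatial.transform import Rotation as Ro
O=np.array([.506,.164]);YF=-.05
def fx(u,v,z):
    c,s=np.cos(YF),np.sin(YF);return np.array([O[0]+c*u-s*v,O[1]+s*u+c*v,z])
def tofx(p):
    c,s=np.cos(YF),np.sin(YF);d=np.array(p)[:2]-O;return np.array([c*d[0]+s*d[1],-s*d[0]+c*d[1]])*1000
def plan(tp,yaw,n,cur=None):
    s=read_state();p=s["ee_pos"];R=Ro.from_euler("xyz",s["tool_rot"])
    T=Ro.from_euler("xyz",[np.pi,0,yaw]);rv=(R.inv()*T).as_rotvec()
    for i in range(n):
        d=R.inv().apply((np.array(tp)-p)/n);print("%.4f %.4f %.4f %.3f %.3f %.3f;"%(*d,*(rv/n)),end=" ");R=R*Ro.from_rotvec(rv/n)
    print()
E
python3 - <<'E'
from h import *
plan(fx(-.105,-.033,.12),np.pi+YF,15)
E
```

```text
-0.0197 -0.0182 0.0074 -0.000 -0.000 -0.028; -0.0192 -0.0187 0.0074 -0.000 -0.000 -0.028; -0.0187 -0.0193 0.0074 -0.000 -0.000 -0.028; -0.0181 -0.0198 0.0074 -0.000 -0.000 -0.028; -0.0176 -0.0203 0.0074 -0.000 -0.000 -0.028; -0.0170 -0.0208 0.0074 -0.000 -0.000 -0.028; -0.0164 -0.0212 0.0074 -0.000 -0.000 -0.028; -0.0158 -0.0217 0.0074 -0.000 -0.000 -0.028; -0.0152 -0.0221 0.0074 -0.000 -0.000 -0.028; -0.0146 -0.0225 0.0074 -0.000 -0.000 -0.028; -0.0139 -0.0229 0.0074 -0.000 -0.000 -0.028; -0.0133 -0.0233 0.0074 -0.000 -0.000 -0.028; -0.0126 -0.0237 0.0074 -0.000 -0.000 -0.028; -0.0120 -0.0240 0.0074 -0.000 -0.000 -0.028; -0.0113 -0.0243 0.0074 -0.000 -0.000 -0.028;
```

send_rows:
  motion: "-0.0197 -0.0182 0.0074 0 0 -0.028; -0.0192 -0.0187 0.0074 0 0 -0.028; -0.0187 -0.0193 0.0074 0 0 -0.028; -0.0181 -0.0198 0.0074 0 0 -0.028; -0.0176 -0.0203 0.0074 0 0 -0.028"
  jaw: 1

```text
time: 0.67
ee_pos: [0.306, 0.3867, 0.1939]
tool_rot: [-3.142, 0.0, 2.817]
force: [-0.2, -0.3, -0.1]
gripper_width: 0.999
```

send_rows:
  motion: "-0.017 -0.0208 0.0074 0 0 -0.028; -0.0164 -0.0212 0.0074 0 0 -0.028; -0.0158 -0.0217 0.0074 0 0 -0.028; -0.0152 -0.0221 0.0074 0 0 -0.028; -0.0146 -0.0225 0.0074 0 0 -0.028"

```text
time: 1.08
ee_pos: [0.3533, 0.2611, 0.1571]
tool_rot: [3.141, 0.0, 2.956]
force: [0.3, -0.2, -0.3]
gripper_width: 0.998
```

send_rows:
  motion: "-0.0139 -0.0229 0.0074 0 0 -0.028; -0.0133 -0.0233 0.0074 0 0 -0.028; -0.0126 -0.0237 0.0074 0 0 -0.028; -0.012 -0.024 0.0074 0 0 -0.028; -0.0113 -0.0243 0.0074 0 0 -0.028"

```text
time: 1.5
ee_pos: [0.4007, 0.1355, 0.1201]
tool_rot: [3.141, 0.0, 3.096]
force: [-0.1, 0.2, 0.6]
gripper_width: 0.996
```

```bash
python3 - <<'E'
from h import *
s=read_state();print(s["time"],s["ee_pos"],tofx(s["ee_pos"]),s["tool_rot"],s["joints"],s["force"])
plan(fx(-.105,-.033,.05),np.pi+YF,4)
c=read_camera("scene");cv2.imwrite("pics/s1.png",c["image"])
c=read_camera("top");cv2.imwrite("pics/t1.png",c["image"])
E
```

```text
1.5 [0.4006656  0.13551864 0.12012274] [-103.77928574  -33.71029135] [3.14143382e+00 4.73505027e-04 3.09622340e+00] [ 2.26193073e-01  2.26234779e-01  1.96444667e+00  3.19522365e-05
  9.50412445e-01 -1.29925261e+00] [-0.11112264  0.17012837  0.64640808]
0.0003 0.0002 0.0175 0.000 0.000 0.001; 0.0003 0.0002 0.0175 0.000 0.000 0.001; 0.0003 0.0002 0.0175 0.000 0.000 0.001; 0.0003 0.0002 0.0175 0.000 0.000 0.001;
```

View pics/s1.png

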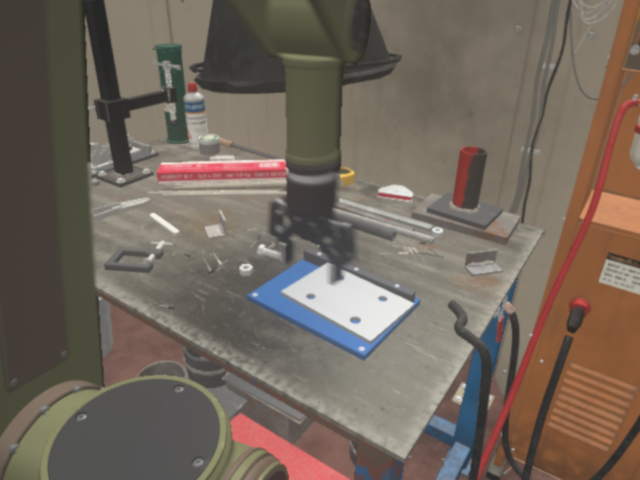

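View pics/t1.png

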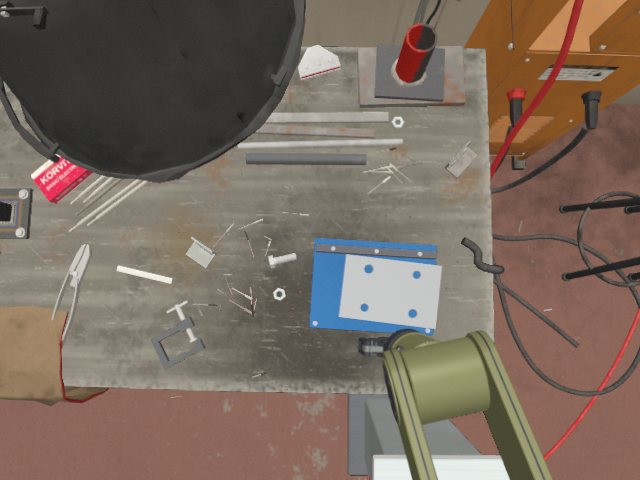

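The scene view puts the right fingertip at about (338,282), in front of and above the plate. The plate hasn't moved. I'll check how high the open tips sit relative to the TCP.

```bash
python3 - <<'E'
from h import *
c=read_camera("scene");s=read_state();R=Ro.from_euler("xyz",s["tool_rot"])
for dz in(0,-.013):
  print(dz,proj(c,[s["ee_pos"]+R.apply([x,y,dz]) for y in(-.05,.05) for x in (-.011,.011)]))
im=cv2.resize(c["image"][190:330,240:440],None,fx=4,fy=4,interpolation=cv2.INTER_CUBIC);cv2.imwrite("pics/s2.png",im)
E
```

```text
0 [[342.49215373 288.88077781]
 [333.90059971 295.63086149]
 [292.02007941 266.57286383]
 [282.99500998 272.43209995]]
-0.013 [[342.79511815 281.76368002]
 [334.13373836 288.42215175]
 [291.89467516 259.73454059]
 [282.79196086 265.50635947]]
```

View pics/s2.png

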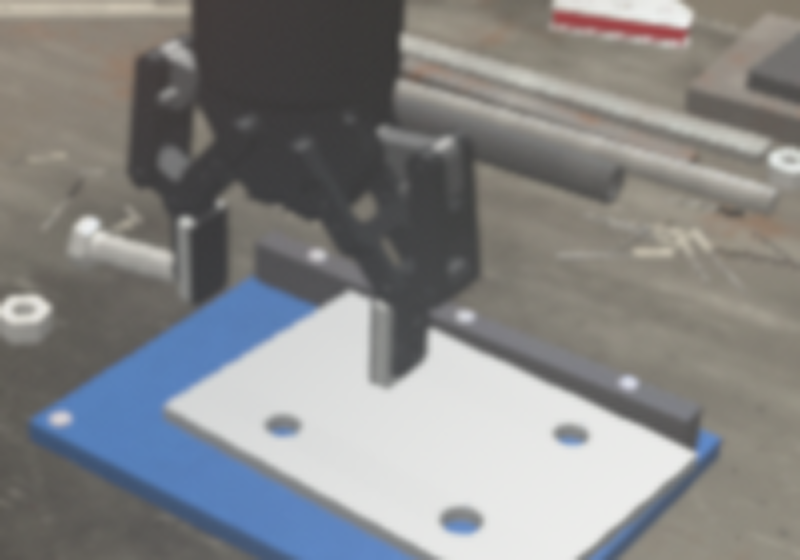

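The open tips match the prediction for 13 mm behind the TCP, so a TCP z of about 0.006 puts them at about 0.019. I'll descend in front of the plate.

send_rows:
  motion: "-0.001 0.0 0.024 0 0 0.004; 0 0 0.024 0 0 0; 0 0 0.024 0 0 0; 0 0 0.024 0 0 0; 0 0 0.016 0 0 0"

```text
time: 2.07
ee_pos: [0.4006, 0.1377, 0.0071]
tool_rot: [3.141, -0.001, 3.091]
force: [-0.6, -0.7, 0.5]
gripper_width: 1.001
```

```bash
python3 - <<'E'
from h import *
s=read_state();print(s["time"],s["ee_pos"],tofx(s["ee_pos"]),s["tool_rot"],s["force"])
c=read_camera("scene")
im=cv2.resize(c["image"][190:370,240:440],None,fx=3,fy=3,interpolation=cv2.INTER_CUBIC);cv2.imwrite("pics/s3.png",im)
E
```

```text
2.0667 [0.40057227 0.13766304 0.0070593 ] [-103.97967024  -31.57323463] [ 3.14148819e+00 -9.53231539e-04  3.09121297e+00] [-0.64653276 -0.70790438  0.48975851]
```

View pics/s3.png

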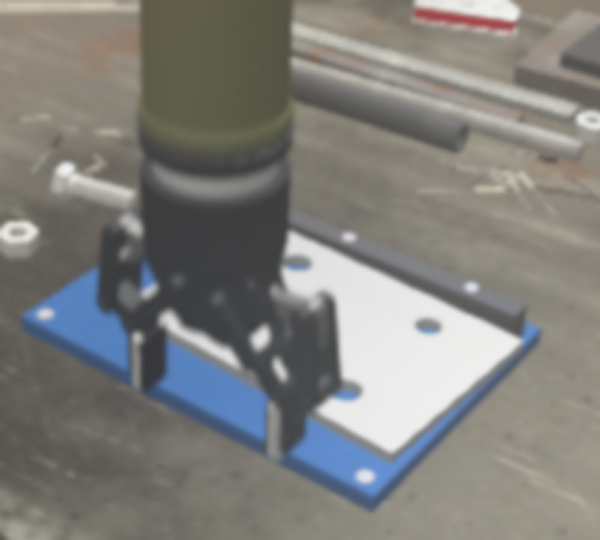

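The tips stand on the base side in front of the plate at the right height. Next I'll push toward the fence (tool -x).

send_rows:
  motion: "-0.004 0 0 0 0 0; -0.004 0 0 0 0 0; -0.004 0 0 0 0 0; -0.003 0 0 0 0 0; -0.002 0 0 0 0 0"

```text
time: 2.53
ee_pos: [0.419, 0.1362, 0.0093]
tool_rot: [3.141, 0.001, 3.09]
force: [-3.6, 1.3, 2.4]
gripper_width: 1.0
```

send_rows:
  motion: "-0.002 0 0 0 0 0; -0.002 0 0 0 0 0; -0.001 0 0 0 0 0"

```text
time: 2.78
ee_pos: [0.4212, 0.135, 0.0084]
tool_rot: [-3.141, -0.004, 3.09]
force: [-4.8, -0.4, 4.2]
gripper_width: 0.999
```

```bash
python3 - <<'E'
from h import *
s=read_state();print(s["time"],s["ee_pos"],tofx(s["ee_pos"]),s["tool_rot"],s["force"])
p,box,H,e,c=plate();print(p,tofx(p[:2]),p[2]-YF,e)
c=read_camera("top");cv2.imwrite("pics/t3.png",cv2.resize(c["image"][225:375,300:460],None,fx=4,fy=4,interpolation=cv2.INTER_CUBIC))
E
```

```text
2.7833 [0.42117929 0.13495563 0.00837192] [-83.2630916  -33.24733669] [-3.14055733 -0.00357782  3.09027192] [-4.81773554 -0.43832875  4.2009338 ]
[ 0.49963956  0.13126147 -0.07602838 -0.00070606] [ -4.71624827 -33.01550561] -0.02602837528181122 8.64228755722896
```

View pics/t3.png

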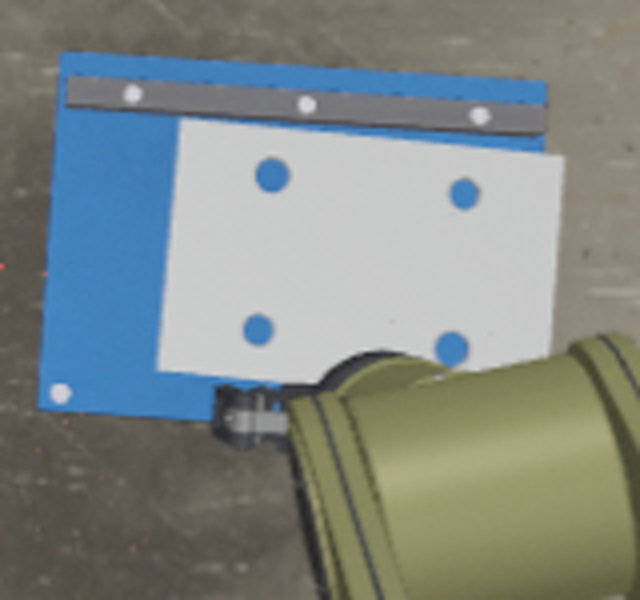

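The plate is squaring up (turn about -0.026), with the right finger in contact. Continue.

send_rows:
  motion: "-0.002 0 0 0 0 0; -0.001 0 0 0 0 0; -0.001 0 0 0 0 0"

```text
time: 3.13
ee_pos: [0.4246, 0.1345, 0.0081]
tool_rot: [-3.14, -0.005, 3.09]
force: [-5.5, -2.0, 4.8]
gripper_width: 1.001
```

```bash
cat >> h.py <<'E'
def holes(z=.032,roi=(225,345,295,455)):
    p,box,H,e,c=plate(z,roi)
    o=np.array([[.04,.05],[.04,-.05],[-.04,.05],[-.04,-.05]])
    cc,ss=np.cos(p[2]),np.sin(p[2]);L=(H-p[:2])@np.array([[cc,-ss],[ss,cc]])
    P=[];X=[]
    for h,l in zip(H,L):
        d=np.linalg.norm(o-l,axis=1)
        if d.min()<.012:P.append(o[d.argmin()]);X.append(h)
    th,t,r=rigid(P,X);print("holes",len(P),"rel turn %.4f"%(th-YF),"pos fx",tofx(t).round(1),"res mm",(r*1e3).round(2))
def st():
    s=read_state();print(s["time"],s["ee_pos"].round(4),tofx(s["ee_pos"]).round(1),s["tool_rot"].round(3),s["force"].round(1),s["wrist_torque"].round(2))
E
python3 - <<'E'
from h import *
st();holes()
E
```

```text
3.1333 [0.4246 0.1345 0.0081] [-79.8 -33.5] [-3.14  -0.005  3.09 ] [-5.5 -2.   4.8] [-0.47  0.93 -0.27]
holes 3 rel turn -0.0132 pos fx [ -3.6 -31.7] res mm [0.15 0.14 0.13]
```

send_rows:
  motion: "-0.001 0 0 0 0 0; -0.001 0 0 0 0 0; -0.001 0 0 0 0 0"

```text
time: 3.43
ee_pos: [0.4269, 0.1344, 0.008]
tool_rot: [-3.14, -0.006, 3.091]
force: [-7.7, -0.6, 4.5]
gripper_width: 1.002
```

```bash
python3 - <<'E'
from h import *
st();holes()
E
```

```text
3.4333 [0.4269 0.1344 0.008 ] [-77.6 -33.5] [-3.14  -0.006  3.091] [-7.7 -0.6  4.5] [-0.24  1.13 -0.22]
holes 3 rel turn -0.0018 pos fx [ -1.8 -30.9] res mm [0.05 0.08 0.1 ]
```

send_rows:
  motion: "-0.001 0 0 0 0 0; -0.001 0 0 0 0 0"

```text
time: 3.65
ee_pos: [0.4287, 0.1344, 0.0079]
tool_rot: [-3.14, -0.006, 3.091]
force: [-7.2, 0.6, 4.1]
gripper_width: 1.001
```

```bash
python3 - <<'E'
from h import *
st();holes()
E
```

```text
3.65 [0.4287 0.1344 0.0079] [-75.7 -33.4] [-3.14  -0.006  3.091] [-7.2  0.6  4.1] [-0.21  1.13 -0.12]
holes 3 rel turn -0.0011 pos fx [ -0.1 -30.8] res mm [0.18 0.21 0.13]
```

send_rows:
  motion: "-0.001 0 0 0 0 0; -0.0005 0 0 0 0 0"

```text
time: 3.87
ee_pos: [0.4289, 0.1343, 0.0078]
tool_rot: [-3.14, -0.008, 3.091]
force: [-10.1, 1.1, 7.4]
gripper_width: 1.001
```

```bash
python3 - <<'E'
from h import *
st();holes()
c=read_camera("top");cv2.imwrite("pics/t4.png",cv2.resize(c["image"][225:345,300:450],None,fx=5,fy=5,interpolation=cv2.INTER_CUBIC))
E
```

```text
3.8667 [0.4289 0.1343 0.0078] [-75.6 -33.5] [-3.14  -0.008  3.091] [-10.1   1.1   7.4] [ 0.03  1.5  -0.01]
holes 3 rel turn -0.0006 pos fx [  0.3 -30.8] res mm [0.06 0.05 0.08]
```

View pics/t4.png

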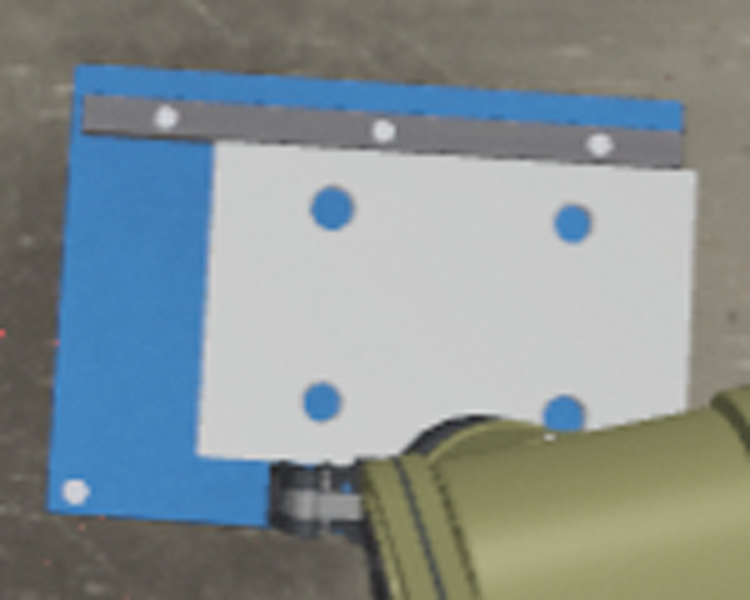

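The plate is flush with the fence: force rose to 10 N, travel stopped, relative turn about 0, and no gap shows along row ~150 of the crop. I'll retreat and go round to the right end.

send_rows:
  motion: "0.003 0 0 0 0 0; 0.012 0 0 0 0 0; 0.012 0 -0.01 0 0 0; 0 0 -0.03 0 0 0; 0 0 -0.04 0 0 0"

```text
time: 4.38
ee_pos: [0.404, 0.1359, 0.0871]
tool_rot: [-3.14, -0.005, 3.091]
force: [1.1, 0.0, -0.5]
gripper_width: 1.002
```

send_rows:
  motion: "0 0 -0.02 0 0 0.05; 0 0 0 0 0 0.1; 0 0 0 0 0 0.1"

```text
time: 4.63
ee_pos: [0.4094, 0.1371, 0.1106]
tool_rot: [3.138, 0.007, 2.836]
force: [0.1, -0.2, 0.1]
gripper_width: 0.998
```

```bash
python3 - <<'E'
from h import *
st();holes()
plan(fx(-.002,-.155,.11),np.pi/2+YF,15)
E
```

```text
4.6333 [0.4094 0.1371 0.1106] [-95.1 -31.7] [3.138 0.007 2.836] [ 0.1 -0.2  0.1] [ 0.    0.03 -0.01]
holes 4 rel turn 0.0005 pos fx [  0.3 -30.7] res mm [0.19 0.02 0.14 0.11]
-0.0082 -0.0063 0.0000 0.000 0.000 0.087; -0.0087 -0.0056 0.0000 0.000 0.000 0.087; -0.0091 -0.0048 0.0000 0.000 0.000 0.087; -0.0095 -0.0040 0.0000 0.000 0.000 0.087; -0.0098 -0.0031 0.0000 0.000 0.000 0.087; -0.0101 -0.0023 0.0000 0.000 0.000 0.087; -0.0102 -0.0014 0.0000 0.000 0.000 0.087; -0.0103 -0.0005 0.0000 0.000 0.000 0.087; -0.0103 0.0004 0.0000 0.000 0.000 0.087; -0.0102 0.0013 0.0000 0.000 0.000 0.087; -0.0101 0.0022 0.0000 0.000 0.000 0.087; -0.0099 0.0031 0.0000 0.000 0.000 0.087; -0.0095 0.0039 -0.0000 0.000 0.000 0.087; -0.0092 0.0047 -0.0000 0.000 0.000 0.087; -0.0087 0.0055 -0.0000 0.000 0.000 0.087;
```

send_rows:
  motion: "-0.0082 -0.0063 0 0 0 0.087; -0.0087 -0.0056 0 0 0 0.087; -0.0091 -0.0048 0 0 0 0.087; -0.0095 -0.004 0 0 0 0.087; -0.0098 -0.0031 0 0 0 0.087"

```text
time: 5.1
ee_pos: [0.4372, 0.0939, 0.1083]
tool_rot: [3.14, 0.001, 2.404]
force: [0.1, -0.9, -0.4]
gripper_width: 0.999
```

send_rows:
  motion: "-0.0101 -0.0023 0 0 0 0.087; -0.0102 -0.0014 0 0 0 0.087; -0.0103 -0.0005 0 0 0 0.087; -0.0103 0.0004 0 0 0 0.087; -0.0102 0.0013 0 0 0 0.087"

```text
time: 5.52
ee_pos: [0.4668, 0.0516, 0.1082]
tool_rot: [3.14, 0.001, 1.969]
force: [0.1, 0.3, 0.2]
gripper_width: 1.003
```

send_rows:
  motion: "-0.0101 0.0022 0 0 0 0.087; -0.0099 0.0031 0 0 0 0.087; -0.0095 0.0039 0 0 0 0.087; -0.0092 0.0047 0 0 0 0.087; -0.0087 0.0055 0 0 0 0.087"

```text
time: 5.93
ee_pos: [0.4966, 0.0094, 0.1082]
tool_rot: [3.14, 0.0, 1.534]
force: [-0.7, 1.3, -1.0]
gripper_width: 1.001
```

```bash
python3 - <<'E'
from h import *
st()
plan(fx(-.002,-.155,.03),np.pi/2+YF,3)
E
```

```text
5.9333 [0.4966 0.0094 0.1082] [  -1.7 -154.9] [3.14  0.    1.534] [-0.7  1.3 -1. ] [-0.03 -0.   -0.  ]
-0.0000 -0.0001 0.0261 0.000 0.000 0.004; -0.0000 -0.0001 0.0261 0.000 0.000 0.004; -0.0000 -0.0001 0.0261 0.000 0.000 0.004;
```

send_rows:
  motion: "0 0 0.03 0 0 0.004; 0 0 0.03 0 0 0; 0 0 0.03 0 0 0; 0 0 0.012 0 0 0; 0 0 0 0 0 0"

```text
time: 6.35
ee_pos: [0.4936, 0.0099, 0.0034]
tool_rot: [-3.136, -0.0, 1.534]
force: [-0.4, 0.4, -0.5]
gripper_width: 0.997
```

```bash
python3 - <<'E'
from h import *
st();holes()
c=read_camera("scene")
im=cv2.resize(c["image"][220:400,240:440],None,fx=3,fy=3,interpolation=cv2.INTER_CUBIC);cv2.imwrite("pics/s5.png",im)
c=read_camera("top");cv2.imwrite("pics/t5.png",cv2.resize(c["image"][225:345,320:480],None,fx=4,fy=4,interpolation=cv2.INTER_CUBIC))
E
```

```text
6.35 [0.4936 0.0099 0.0034] [  -4.6 -154.5] [-3.136 -0.     1.534] [-0.4  0.4 -0.5] [-0.01 -0.02 -0.03]
holes 4 rel turn -0.0001 pos fx [  0.3 -30.7] res mm [0.18 0.04 0.12 0.1 ]
```

View pics/s5.png

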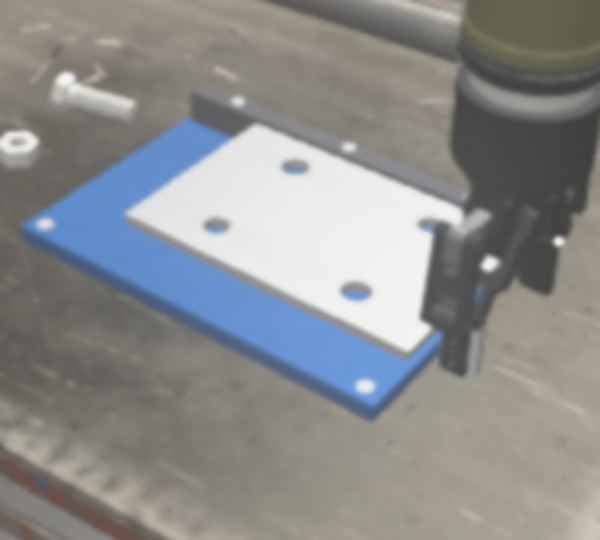

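View pics/t5.png

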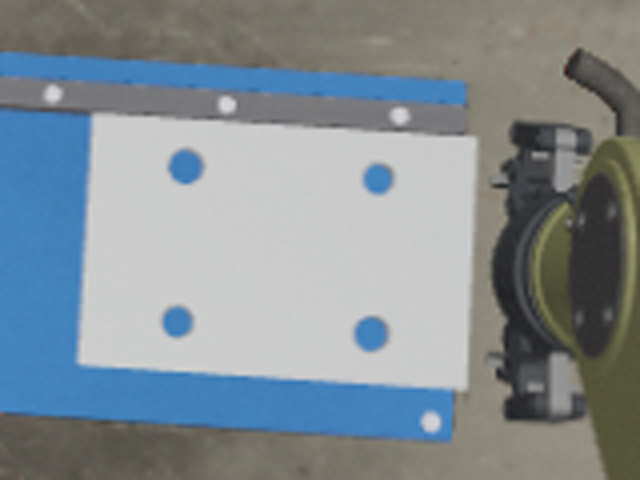

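Both fingertips face the plate's right end. I'll trim the yaw by 0.013 and raise 4 mm, then push left.

send_rows:
  motion: "0.004 0 -0.004 0 0 0.013; 0.004 0 0 0 0 0; 0.004 0 0 0 0 0; 0.003 0 0 0 0 0; 0.002 0 0 0 0 0"

```text
time: 6.92
ee_pos: [0.4976, 0.0267, 0.0112]
tool_rot: [3.139, 0.001, 1.52]
force: [0.0, -6.2, 2.7]
gripper_width: 0.999
```

send_rows:
  motion: "0.003 0 0 0 0 0; 0.003 0 0 0 0 0; 0.003 0 0 0 0 0"

```text
time: 7.17
ee_pos: [0.4977, 0.0353, 0.0109]
tool_rot: [3.14, 0.001, 1.52]
force: [0.1, -5.2, 3.3]
gripper_width: 1.002
```

```bash
python3 - <<'E'
from h import *
st();holes()
E
```

```text
7.1667 [0.4977 0.0353 0.0109] [  -1.9 -128.9] [3.14e+00 1.00e-03 1.52e+00] [ 0.1 -5.2  3.3] [-0.93  0.02  0.11]
holes 4 rel turn 0.0003 pos fx [ -0.5 -17.2] res mm [0.22 0.18 0.25 0.28]
```

send_rows:
  motion: "-0.001 0 0.003 0 0 0; 0.001 0 0.001 0 0 0; 0.003 0 0 0 0 0; 0.003 0 0 0 0 0; 0.002 0 0 0 0 0"

```text
time: 7.63
ee_pos: [0.4973, 0.0431, 0.0063]
tool_rot: [-3.141, 0.001, 1.519]
force: [-0.6, -6.6, 3.4]
gripper_width: 0.998
```

```bash
python3 - <<'E'
from h import *
st();holes()
E
```

```text
7.6333 [0.4973 0.0431 0.0063] [  -2.7 -121.1] [-3.141e+00  1.000e-03  1.519e+00] [-0.6 -6.6  3.4] [-0.87  0.11  0.06]
holes 4 rel turn -0.0031 pos fx [-0.5 -9.1] res mm [0.23 0.08 0.06 0.23]
```

send_rows:
  motion: "0.003 0 0 0 0 0; 0.002 0 0 0 0 0; 0.001 0 0 0 0 0"

```text
time: 7.93
ee_pos: [0.4975, 0.0501, 0.006]
tool_rot: [-3.141, -0.0, 1.518]
force: [-0.5, 0.0, -0.8]
gripper_width: 1.004
```

```bash
python3 - <<'E'
from h import *
st();holes()
c=read_camera("top");cv2.imwrite("pics/t6.png",cv2.resize(c["image"][225:345,300:450],None,fx=5,fy=5,interpolation=cv2.INTER_CUBIC))
E
```

```text
7.9333 [0.4975 0.0501 0.006 ] [  -2.8 -114.2] [-3.141 -0.     1.518] [-0.5  0.  -0.8] [-0.01  0.05 -0.02]
holes 4 rel turn -0.0022 pos fx [-0.5 -0.3] res mm [0.61 0.6  0.44 0.58]
```

View pics/t6.png

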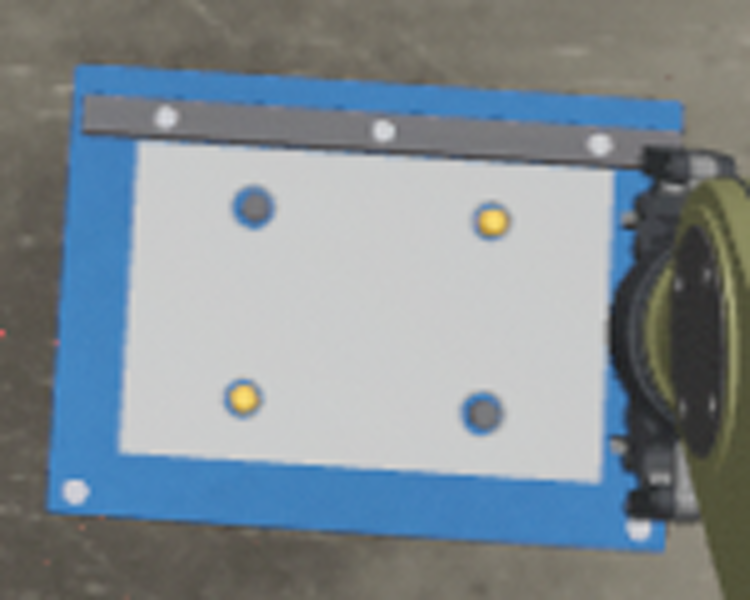

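The plate appears to have dropped: the pins (491,221), (243,398) and the studs stand inside the holes with an even ring round them, and the force is back to 0. I'll back off, lift clear and verify.

send_rows:
  motion: "-0.004 0 0 0 0 0; -0.015 0 0 0 0 0; -0.02 0 -0.005 0 0 0; -0.005 0 -0.03 0 0 0; 0 0 -0.04 0 0 0"

```text
time: 8.45
ee_pos: [0.4924, 0.0048, 0.0793]
tool_rot: [-3.133, -0.0, 1.517]
force: [1.0, 0.1, 0.3]
gripper_width: 0.999
```

send_rows:
  motion: "0 0 -0.04 0 0 0; 0 0 -0.02 0 0 0; 0 0 0 0 0 0"

```text
time: 8.7
ee_pos: [0.4993, 0.0055, 0.1463]
tool_rot: [3.131, -0.0, 1.518]
force: [0.9, -0.6, -0.3]
gripper_width: 1.0
```

```bash
python3 - <<'E'
from h import *
st();holes(.020)
c=read_camera("top")
def w(c,u,v):
    z=np.median(c["z_map"][v-1:v+2,u-1:u+2]);q=cv2.undistortPoints(np.array([[[u,v]]],float),c["intrinsics"],c["distortion"])[0,0]
    return c["R"].T@(np.array([q[0]*z,q[1]*z,z])-c["t"])
for n,uv in dict(pl=(330,260),pr=(417,268),pfl=(328,310),pfr=(415,315),pm=(372,287),base=(320,300),bench=(300,320)).items(): print(n,(w(c,*uv)*1e3).round(1))
cv2.imwrite("pics/t7.png",c["image"])
c=read_camera("scene")
im=cv2.resize(c["image"][220:370,190:440],None,fx=3,fy=3,interpolation=cv2.INTER_CUBIC);cv2.imwrite("pics/s7.png",im)
E
```

```text
8.7 [0.4993 0.0055 0.1463] [   1.2 -158.6] [ 3.131 -0.     1.518] [ 0.9 -0.6 -0.3] [-0.02 -0.04  0.04]
holes 4 rel turn 0.0008 pos fx [-0.5  1.5] res mm [0.15 0.16 0.16 0.3 ]
pl [559.9 255.8  22.2]
pr [545.3  73.2  21.3]
pfl [455.7 258.8  19.6]
pfr [447.6  77.7  19.8]
pm [504.6 167.5  21. ]
base [476.  275.8  12.7]
bench [433.  317.8   0.9]
```

View pics/s7.png

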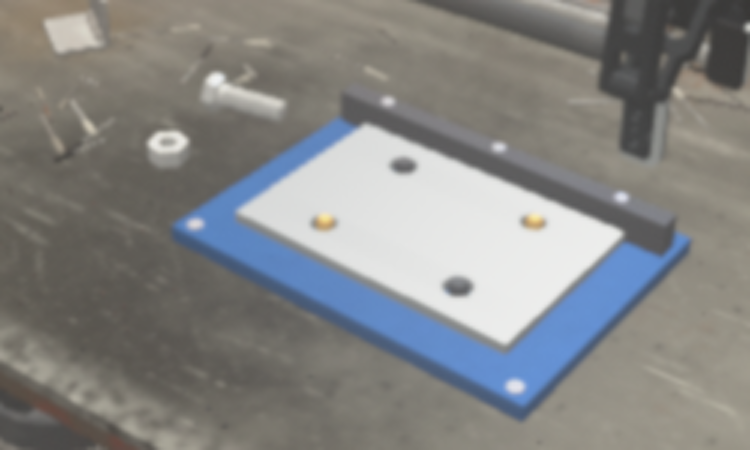

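View pics/t7.png

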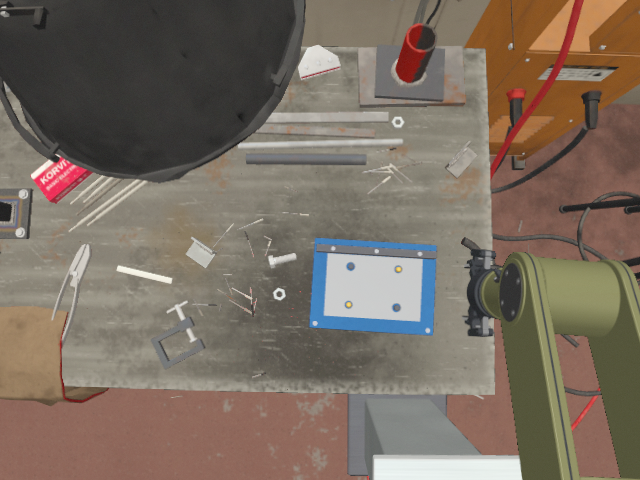

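Plate looks flat and seated, and the nut (279,295), bolt (283,260) and angles haven't moved. The depth slope from 22 to 19.7 mm needs a quick check against the base and bench.

```bash
python3 - <<'E'
from h import *
st()
c=read_camera("top")
v,u=np.mgrid[0:480,0:640];d=cv2.undistortPoints(np.stack([u,v],-1).reshape(-1,1,2).astype(float),c["intrinsics"],c["distortion"]).reshape(480,640,2)
Z=c["z_map"];P=np.dstack([d*Z[...,None],Z]);W=(P-c["t"])@c["R"]
px=lambda a,b,z:proj(c,[fx(a,b,z)])[0].round().astype(int)
for n,a,b,z in [("base rear",.088,.0,.012),("base rearL",.088,.1,.012),("base front",-.08,.0,.012),("base L",0,.115,.012),("base R",0,-.115,.012),("fence",.074,.03,.036),("bench rear",.13,.0,0),("bench front",-.13,.05,0)]+[("plate",a,b,.02) for a in(.058,0,-.058) for b in(.09,0,-.09)]:
    x,y=px(a,b,z);q=W[y-1:y+2,x-1:x+2,2]*1e3;print(n,a,b,q.mean().round(1),"expect",z*1e3)
E
```

```text
8.85 [0.4948 0.0059 0.1408] [  -3.3 -158.4] [-3.141 -0.     1.519] [-1.1  0.6 -0.7] [-0.   -0.03 -0.02]
base rear 0.088 0.0 12.5 expect 12.0
base rearL 0.088 0.1 14.1 expect 12.0
base front -0.08 0.0 12.3 expect 12.0
base L 0 0.115 12.3 expect 12.0
base R 0 -0.115 13.1 expect 12.0
fence 0.074 0.03 36.6 expect 36.0
bench rear 0.13 0.0 -0.9 expect 0.0
bench front -0.13 0.05 0.7 expect 0.0
plate 0.058 0.09 20.3 expect 20.0
plate 0.058 0 21.0 expect 20.0
plate 0.058 -0.09 133.8 expect 20.0
plate 0 0.09 21.5 expect 20.0
plate 0 0 20.8 expect 20.0
plate 0 -0.09 20.4 expect 20.0
plate -0.058 0.09 19.9 expect 20.0
plate -0.058 0 20.1 expect 20.0
plate -0.058 -0.09 19.5 expect 20.0
```

The depth is within noise of 20 mm over the whole plate. The single outlier of 133.8 is what one empty (zero) depth pixel in the 3x3 average would give. I'm handing in.

```bash
python3 -c "
from rig import *
print(job_done())"
```

```text
the job is handed in; nothing more can be done
None
```

The plate is seated on the two pins and lies flat on the fixture's base. I handed the job in at about 9 s of the 48 s limit. I squared it against the fence by pushing its front edge with both open fingertips. Then I slid it left from its right end until it dropped, and backed the gripper clear.

**Last checks:**
- **Height:** the plate's top read 19.5–21.5 mm over the bench, against 20 mm expected. The base, fence and bench readings were off by up to about 2 mm too, so I count this as level.
- **Fit:** both pins and both studs show inside their holes. The plate is turned about 0.001 rad relative to the fixture.
- **Position:** it measured 0.5 mm in x and 1.5 mm in y from the fixture origin I estimated, which is within calibration error.
- **Force:** it was about 10 N at most in the readings, when the plate met the fence, and back to about zero after I withdrew.
- **Other parts:** the nut, bolt and both angle offcuts look unmoved in the images.

**Disagreement:** one depth point on the plate read 133.8 mm. I took it to be an averaging error from one empty depth pixel, because a point 6 pixels away had read 21.3 mm.

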